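Stow the setting masters in the bench gauge and lock it for transport

ROBOT

A 7-joint arm with a two-finger parallel gripper is mounted at the origin on the work surface. World frame = base frame: x ahead of the robot, y to its left, z up, the work surface at z = 0. Lengths are in m, angles in rad, forces in N, time in s.
With the tool pointing down it reaches from about 0.425 to 0.825 m from the base axis. Payload 3.6 kg.
Tool frame: the origin (TCP) lies where the fingers leave the gripper's body, on its centre line; the fingertips stand 73 mm ahead of it and the grasp point (between the pads) lies 54 mm ahead of it; x points along the fingers, y is the direction in which the jaws open and shut, and the axes are right-handed (so a half turn about x gives the same grasp; the last joint's range is limited). The gripper opens to 85 mm and grips with 20 to 120 N. Pads are 22 mm wide; open, the fingers measure 114 mm over their backs; the gripper's body (76 mm by 85 mm) begins 54 mm behind the grasp point. The pads swing forward as they close: fully open they stand 13 mm farther back than shut.
Start: joints at [-1.254, 0.615, -0.013, 1.423, 0.008, 1.103, -0.04], TCP at [0.218, 0.612, 0.304] pointing down, gripper open.
Joint ranges: [-3.12, 3.12], [-0.3, 2.06], [-1.34, 1.32], [0.26, 2.42], [-1.36, 4.5], [0.01, 1.98], [-2.84, 2.84]. Speed limits (rad/s): [2.79, 2.79, 3.14, 3.14, 3.14, 3.14, 3.14].

INTERFACE

Orientations are given as a unit quaternion [x, y, z, w].
In Python, from station import arm, snapshot, camera_info, ticket gives the robot as it stands. Calls block until the motion is done:
- arm.movep(position, orientation): joint-space move of the TCP to a pose.
- arm.line_to(position, velocity=0.15, ori=None): straight line of the TCP; ori=None keeps the orientation; velocity is the mean speed in m/s.
- arm.move_j(angles): joint-space move.
- arm.move_gripper(opening, effort=None): opening from 0.0 (shut) to 1.0 (fully open); effort is the grip in N (None keeps the last); returns when the fingers have stopped.
- arm.pause(seconds).
- arm.ik(position, orientation): joint angles nearest the present ones, or None.
- snapshot(name): name is "side" or "top"; returns the picture (400x640x3 uint8, blue, green, red); there is no depth.
- camera_info(name): a dict with "fx", "fy", "cx", "cy" (pixels), "R" (3x3) and "t" (3): a world point X has camera coordinates R X + t. Camera axes: x right, y down, z forward; pixel columns grow to the right and rows downward; lengths in m; the calibration is good to about 2 mm. A picture is of the moment at which its call begins. camera_info takes no time and is no camera call.
A pose or a line that the arm cannot do raises arm.MotionError and nothing moves.
- ticket.finish_job(): hands the job in, once; it reports no verdict.
Readings, each from a call of its own:
- arm.read_time(): time.
- arm.read_joint_positions(): joint angles.
- arm.read_dq(): joint speeds.
- arm.read_effort(): joint torques, N m.
- arm.read_tool_pos(): TCP position.
- arm.read_eef_rot(): TCP orientation.
- arm.read_ft_force(): force on the tool from outside, world axes, zero at the start.
- arm.read_wrist_torque(): the same for the moment, N m.
- arm.read_opening(): opening from 0.0 (shut) to 1.0 (fully open).
Only numpy, scipy, OpenCV 4.12 (cv2) and the standard library are available. Lean on these libraries where they do the work, as an engineer would, in place of code of your own. Each camera call takes 0.05 s, during which the arm holds its last target. There are 200 camera calls.

TASK

Pack the bench gauge for transport: take the release pin from its stand and push it through the small yellow-ringed hole in the gauge's deck to trip the hidden latch, so that the drawer springs out, and stand every setting master on the bench upright in its own pocket of the drawer. Push the drawer fully home until it latches, and only then slide the red transport lock all the way to its end stop at the red mark. Finish with the release pin back upright in its stand, seated on its collar, and leave the oil bottle, the mug and the screwdriver alone.

Things in the scene. Friction and masses are not known exactly. Their poses are not given: they have to be found in the camera images.
- gauge: bench comparator gauge, fixed to the bench: a green housing 150 mm deep (its x), 300 mm wide (its y) and 64 mm high, with a dial on a steel column 199 mm high at the rear right (x +45, y -100 mm; the dial in front of it reaches x 0). Origin: centre of its underside; its front, with the drawer, faces its -x; z up. Deck top at z 64 mm.
- drawer (a joint): how far the gauge's grey-fronted drawer is out, in m: 0 home against its stop, about 0.0015 when latched home (front flush with the housing's front), 0.115 fully out. A 3 to 4 N spring pushes it out along the gauge's -x; the hidden latch holds it home. No handle. Up to 10 N on its front closes it; it latches in the last 1.5 mm before its stop (0), else it springs out again.
- drawer_front (a point): middle of the upper edge of the drawer's grey front plate, on the outer face, 56 mm above the bench; moves with the drawer; same axes as the gauge (x points into the housing). The front plate is 190 mm wide, 6 mm thick and reaches from 3 to 56 mm above the bench.
- drawer_pockets (a point): middle of the drawer's row of four pockets, on their floor (8 mm above the bench), moving with it; axes as the gauge. Pocket centres lie at y -66, -22, +22 and +66 mm from it (x 0). Each is 46 (x) by 40 mm (y), its blue walls 14 mm high. With the drawer fully out the row lies 54 mm from both the housing's face and the inside of the drawer's front plate: reach in with the gripper partly open.
- release_hole (a point): centre, on the deck's top (64 mm above the bench), of the 11 mm access hole through the 6 mm deck, in a yellow ring. Axes as the gauge. The hidden latch's pad lies 38 mm below the deck's top; pressed down 8 mm or more (2 to 5 N) it frees the drawer. Pin in until its collar meets the deck = pressed 14 mm. It springs back up when the pin is withdrawn.
- lock (a joint): travel of the transport lock in m: 0 free end, 0.045 locked at its end stop, towards the gauge's -y, at the red mark. It starts near the free end and stays where it is left; about 2 N slides it. Locked, its bolt holds the drawer; slid over while the drawer is out it keeps the drawer from closing.
- lock_top (a point): centre of the top of the red lock grip, a block 26 mm (gauge x) by 18 mm (gauge y) and 36 mm high that slides on an aluminium track on the deck; the top is 112 mm above the bench, the track's top 76 mm. Axes as the gauge; it slides along the gauge's y.
- pin: release pin: a steel rod 5 mm across and 52 mm long under a brass collar 24 mm across and 6 mm thick, with a round orange handle 16 mm across and 40 mm high above; 98 mm long in all, 60 g. Origin: tip of the rod; z up along the pin (underside of the collar at z 52, handle from z 58 to 98 mm). It starts upright in its stand.
- pin_stand: black stand, fixed to the bench: a block 60 mm square and 60 mm high with a hole 12 mm across down through its middle. Origin: centre of its underside. With the pin in it the collar rests on the block's top, and the pin's tip is 8 mm above the bench.
- master1: setting master, brass-coloured band and neck: a steel disc 30 mm across and 16 mm high with a round coloured grip neck 18 mm across on top, 42 mm high in all, 130 g; stands upright on the bench. Origin: centre of its underside, z up along the neck. Some of the four may be absent (None from the start).
- master2: setting master, blue band and neck: a steel disc 30 mm across and 16 mm high with a round coloured grip neck 18 mm across on top, 42 mm high in all, 130 g; stands upright on the bench. Origin: centre of its underside, z up along the neck. Some of the four may be absent (None from the start).
- master3: setting master, red band and neck: a steel disc 30 mm across and 16 mm high with a round coloured grip neck 18 mm across on top, 42 mm high in all, 130 g; stands upright on the bench. Origin: centre of its underside, z up along the neck. Some of the four may be absent (None from the start).
- master4: setting master, yellow band and neck: a steel disc 30 mm across and 16 mm high with a round coloured grip neck 18 mm across on top, 42 mm high in all, 130 g; stands upright on the bench. Origin: centre of its underside, z up along the neck. Some of the four may be absent (None from the start).
- oil_bottle: amber oil bottle, 60 mm across, 170 mm high; a bystander. Origin: centre of its underside.
- mug: blue mug, 80 mm across, 90 mm high; a bystander. Origin: centre of its underside.
- screwdriver: yellow-handled screwdriver, 160 mm long, lying on the bench; a bystander. Origin: underside, near its middle.
Not all that is in view belongs to the job. What is shaped like the master4 but purple is not meant. What is shaped like the pin_stand but pink is not meant.

How it is judged:
On the way, in this order (a step that is already met when the one before it is completed fails the run):
1. the latch is tripped and the drawer has sprung out (value of joint drawer above 0.1 m), for 0.2 s.
2. every setting master stands upright in a pocket of the drawer (x of master1 in the frame of drawer_pockets between -0.014 and 0.014 m and y of master1 in the frame of drawer_pockets between -0.082 and 0.082 m and z of master1 in the frame of drawer_pockets between -0.004 and 0.006 m and angle between each of master1, master2, master3, master4's own z axis and vertical below 0.17 rad and x of master2 in the frame of drawer_pockets between -0.014 and 0.014 m and y of master2 in the frame of drawer_pockets between -0.082 and 0.082 m and z of master2 in the frame of drawer_pockets between -0.004 and 0.006 m and x of master3 in the frame of drawer_pockets between -0.014 and 0.014 m and y of master3 in the frame of drawer_pockets between -0.082 and 0.082 m and z of master3 in the frame of drawer_pockets between -0.004 and 0.006 m and x of master4 in the frame of drawer_pockets between -0.014 and 0.014 m and y of master4 in the frame of drawer_pockets between -0.082 and 0.082 m and z of master4 in the frame of drawer_pockets between -0.004 and 0.006 m), for 0.3 s.
3. the drawer, with the masters in it, is home and latched (all of step 2 and value of joint drawer below 0.004 m), for 0.3 s.
4. the transport lock is slid to its end stop (value of joint lock above 0.041 m and value of joint drawer below 0.004 m), for 0.2 s.
At the end, for the whole second after the job is handed in: The drawer is home (within 4 mm) and the transport lock at its end stop (within 4 mm); every master present stands upright (within 10 degrees) on the floor of a pocket of the drawer; the release pin stands upright in its stand's hole, its collar on the block (within 5 mm); all at rest (all of step 2 and all of step 4 and horizontal distance between pin and pin_stand below 0.008 m and angle between pin's own z axis and vertical below 0.12 rad and z of pin in the frame of pin_stand between 0 and 0.013 m and linear speed of each of master1, master2, master3, master4, pin below 0.02 m/s); the robot touches nothing.
It fails at once if the oil bottle is pushed away (more than 30 mm) or tipped (distance of oil_bottle from where it was at the start of the episode above 0.03 m or angle between oil_bottle's own z axis and vertical above 0.5 rad).
It fails at once if the mug is pushed away (more than 30 mm) or tipped (distance of mug from where it was at the start of the episode above 0.03 m or angle between mug's own z axis and vertical above 0.5 rad).
It fails at once if the screwdriver is pushed away (more than 30 mm) (distance of screwdriver from where it was at the start of the episode above 0.03 m).
Of master1, master2, master3, master4 only 2 to 4 are there at a start; the rules pass over those that are not, and their reading is None.
At some moment in a run one of master1, master2, master3, master4 may be knocked a few centimetres aside while the robot is not near it.
It also fails if it takes over 210 s, if anything falls off the work surface, if the arm or the gripper's body presses on something with over 40 N, if the wrist force passes 120 N, or if a joint passes its speed limit or range.

## Working session

There is one attempt and no reset: what is moved stays moved. The work goes in short steps, each a Python script; the robot and the scene stay as the last script left them, time stands still between calls to the robot, and variables do not carry over. Pictures are saved under pics/ and viewed, about 12 in all and at most 16, crops included, and the job is handed in when it is done.

```bash
mkdir -p pics; ls; python3 - <<'E'
from station import arm, snapshot, camera_info
import cv2
for n in("top","side"):
    cv2.imwrite(f"pics/{n}0.png",snapshot(n)); c=camera_info(n); print(n,c)
print(arm.read_tool_pos(),arm.read_eef_rot(),arm.read_time())
E
```

```text
pics
top {'fx': 430.9685483836267, 'fy': 430.9685483836267, 'cx': 322.49437077904776, 'cy': 196.00023017796792, 'R': array([[ 0.01123311, -0.99965702,  0.02365721],
       [-0.99343937, -0.01384969, -0.11351828],
       [ 0.11380699, -0.02222684, -0.99325422]]), 't': array([-0.04482625,  0.58146706,  1.33248074])}
side {'fx': 461.5049407826256, 'fy': 461.5049407826256, 'cx': 328.05993226394736, 'cy': 195.75331457585673, 'R': array([[ 0.90880454, -0.41688846, -0.01668277],
       [-0.26074294, -0.53628797, -0.80275047],
       [ 0.32571064,  0.73389319, -0.59608167]]), 't': array([-0.5326556 ,  0.21863746,  0.98476525])}
[0.21826827 0.61170318 0.30283914] [ 0.11975908  0.69689165 -0.12138195  0.69661052] 0.1
```

View pics/top0.png

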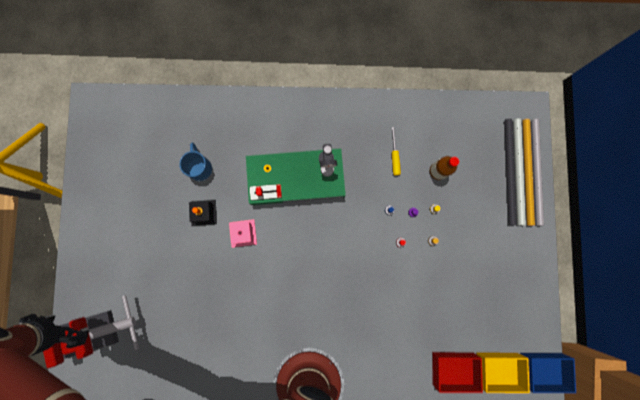

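View pics/side0.png

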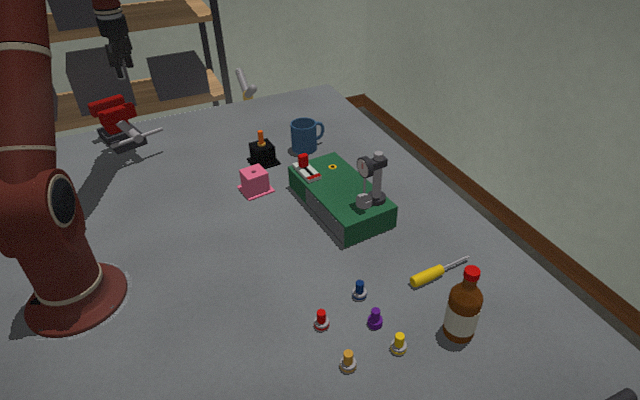

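The top view shows the gauge at about (296,177), with the yellow ring at (267,168) and the lock at about (265,191). The pin is in the black stand at (197,211). All four masters are present: blue (389,210), yellow (435,209), red (401,243) and brass (433,241). Purple at (413,212) is a decoy, and so is the pink stand at (242,233).

```bash
cat > h.py <<'E'
import numpy as np, cv2
from station import arm, snapshot, camera_info
from scipy.spatial.transform import Rotation as Rn
def ray(n,uv):
    c=camera_info(n); d=c["R"].T@np.array([(uv[0]-c["cx"])/c["fx"],(uv[1]-c["cy"])/c["fy"],1.])
    return -c["R"].T@c["t"], d
def plane(n,uv,z):
    o,d=ray(n,uv); return o+d*(z-o[2])/d[2]
def proj(n,X):
    c=camera_info(n); p=c["R"]@np.array(X)+c["t"]; return np.array([c["fx"]*p[0]/p[2]+c["cx"],c["fy"]*p[1]/p[2]+c["cy"]])
def two(uvt,uvs):  # triangulate
    (o1,d1),(o2,d2)=ray("top",uvt),ray("side",uvs)
    s=np.linalg.lstsq(np.c_[d1,-d2],o2-o1,rcond=None)[0]
    a,b=o1+s[0]*d1,o2+s[1]*d2; return (a+b)/2,np.linalg.norm(a-b)
def blobs(im,h,smin=120,vmin=60,amin=5):
    q=cv2.cvtColor(im,cv2.COLOR_BGR2HSV)
    m=(cv2.inRange(q,(h[0],smin,vmin),(h[1],255,255)))
    if h[0]==0 and h[1]<12 : m|=cv2.inRange(q,(174,smin,vmin),(180,255,255))
    n,l,st,ce=cv2.connectedComponentsWithStats(m)
    return [(ce[i].round(1).tolist(),st[i].tolist()) for i in range(1,n) if st[i][4]>=amin]
E
python3 - <<'E'
from h import *
t=cv2.imread("pics/top0.png");s=cv2.imread("pics/side0.png")
a=cv2.resize(t[140:225,180:350],None,fx=4.5,fy=4.5,interpolation=2)[:, :760]
b=cv2.resize(s[120:250,235:405],None,fx=4.5,fy=4.5,interpolation=2)
cv2.imwrite("pics/c1.png",a);cv2.imwrite("pics/c2.png",b)
for nm,im in(("top",t),("side",s)):
  for k,h in dict(red=(0,6),org=(7,18),yel=(20,32),blue=(100,125)).items():
    print(nm,k,[(c,st) for c,st in blobs(im,h) if 180<c[0]<480 and 120<c[1]<385])
q=cv2.cvtColor(t,cv2.COLOR_BGR2HSV);m=cv2.inRange(q,(60,100,30),(85,255,255));m[:, :230]=0;m[:,360:]=0
c=max(cv2.findContours(m,0,1)[0],key=cv2.contourArea);print(cv2.approxPolyDP(cv2.convexHull(c),4,True).tolist())
E
```

```text
top red [([453.6, 161.4], [449, 157, 11, 10, 83]), ([278.4, 190.9], [276, 185, 5, 13, 53]), ([258.6, 191.0], [255, 186, 8, 10, 53]), ([402.2, 242.3], [399, 240, 7, 6, 32]), ([309.9, 368.3], [277, 352, 64, 48, 1111]), ([457.0, 372.4], [433, 352, 50, 41, 1914])]
top org [([445.2, 166.3], [437, 156, 20, 20, 235]), ([281.0, 194.0], [281, 192, 1, 5, 5]), ([196.4, 210.5], [192, 207, 11, 9, 64])]
top yel [([395.7, 162.8], [392, 150, 9, 26, 199]), ([267.0, 168.0], [264, 165, 7, 7, 44]), ([436.5, 208.2], [433, 205, 8, 7, 37]), ([435.1, 240.3], [433, 239, 5, 4, 16])]
top blue [([194.3, 163.7], [180, 143, 28, 36, 467]), ([209.0, 171.0], [207, 170, 4, 4, 6]), ([204.9, 176.2], [201, 172, 8, 8, 20]), ([390.5, 209.4], [388, 207, 6, 5, 19])]
side red [([302.6, 159.7], [297, 153, 11, 15, 132]), ([313.2, 176.0], [307, 173, 14, 7, 39]), ([471.5, 272.9], [464, 265, 17, 17, 233]), ([320.8, 315.9], [317, 309, 9, 15, 120]), ([320.9, 327.7], [314, 324, 15, 7, 29])]
side org [([260.3, 137.0], [257, 130, 8, 15, 76]), ([466.3, 297.7], [449, 278, 34, 39, 824]), ([454.0, 339.8], [452, 339, 5, 3, 6]), ([465.4, 339.4], [464, 338, 3, 4, 5])]
side yel [([261.4, 145.1], [259, 144, 7, 3, 9]), ([332.2, 166.2], [328, 164, 9, 5, 32]), ([426.4, 275.3], [410, 264, 35, 23, 407]), ([399.0, 339.3], [394, 332, 11, 16, 134]), ([397.5, 352.0], [390, 348, 16, 7, 33]), ([347.7, 357.3], [344, 350, 8, 16, 65])]
side blue [([304.8, 135.3], [291, 118, 33, 36, 495]), ([359.4, 283.0], [356, 280, 8, 7, 45]), ([359.0, 290.3], [357, 288, 4, 5, 7]), ([359.4, 298.6], [357, 298, 5, 2, 7])]
[[[340, 149]], [[343, 196]], [[249, 202]], [[246, 156]]]
```

View pics/c1.png

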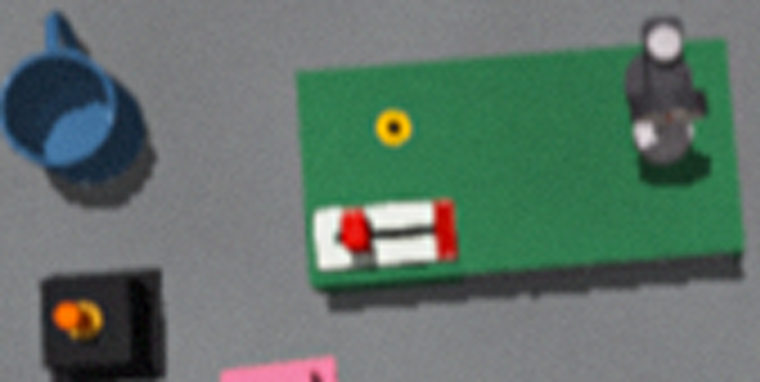

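View pics/c2.png

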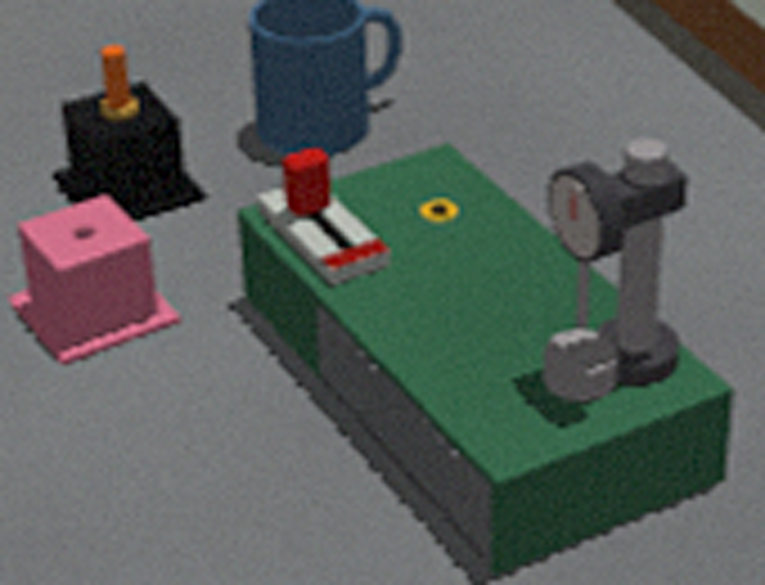

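```bash
python3 - <<'E'
from h import *
np.set_printoptions(precision=4,suppress=True)
C=np.array([plane("top",p,.064)[:2] for p in [(340.5,149),(343.5,196.5),(248.5,202.5),(246,155.5)]]);print("corners",C, "ctr",C.mean(0))
e=(C[3]-C[0]+C[2]-C[1]);print("yaw",np.arctan2(-e[0],e[1]),[np.linalg.norm(C[i]-C[i-1]) for i in range(4)])
print("ring",plane("top",(267,168),.064),plane("side",(332.2,166.2),.064),two((267,168),(332.2,166.2)))
print("pin top",plane("top",(194.7,210),.106),plane("side",(260.3,131.1),.104),"collar",plane("top",(198.7,211.1),.066),plane("side",(261.5,144),.063))
print("lock",plane("top",(258.8,190.5),.106),"side mid",plane("side",(302.6,159.7),.094), "side top",plane("side",(303,154.3),.112))
print("mark",plane("top",(278.4,190.9),.076),plane("side",(313.2,175.),.076))
for k,t,s in [("brass",(435,240.5),(347.7,357)),("blue",(390.3,209.3),(359.4,286)),("red",(402.2,242.3),(320.8,315.9)),("yel",(436.5,208.2),(399,339.3)),("purple",(413.5,212),(376,318))]:
    print(k,plane("top",t,.038),plane("side",s,.029),two(t,s))
print("pink",plane("top",(241,233),.06),"bottle",plane("top",(453.6,161.4),.17),"mug",plane("top",(193,158),.09))
E
```

```text
corners [[ 0.7279 -0.0917]
 [ 0.5779 -0.102 ]
 [ 0.5552  0.191 ]
 [ 0.7023  0.2033]] ctr [0.6408 0.0501]
yaw 0.08186679998949063 [np.float64(0.29608968359286997), np.float64(0.1503852931870215), np.float64(0.2938686123223672), np.float64(0.14766622874708366)]
ring [0.6638 0.1369 0.064 ] [0.6641 0.1402 0.064 ] (array([0.663 , 0.1368, 0.0663]), np.float64(0.0008452634617510114))
pin top [0.5266 0.3431 0.106 ] [0.5292 0.3474 0.104 ] collar [0.5265 0.3417 0.066 ] [0.5273 0.3437 0.063 ]
lock [0.5876 0.1551 0.106 ] side mid [0.587  0.1621 0.094 ] side top [0.5881 0.1596 0.112 ]
mark [0.591  0.0989 0.076 ] [0.5936 0.1069 0.076 ]
brass [ 0.4457 -0.3926  0.038 ] [ 0.4461 -0.3907  0.029 ] (array([ 0.4452, -0.3936,  0.0336]), np.float64(0.0011425558271181066))
blue [ 0.5422 -0.2522  0.038 ] [ 0.5436 -0.2504  0.029 ] (array([ 0.5424, -0.2531,  0.0324]), np.float64(0.000594785461643076))
red [ 0.4389 -0.289   0.038 ] [ 0.4396 -0.2865  0.029 ] (array([ 0.4386, -0.2899,  0.0333]), np.float64(0.0006481415486674717))
yel [ 0.5476 -0.3992  0.038 ] [ 0.5486 -0.3979  0.029 ] (array([ 0.5474, -0.4004,  0.033 ]), np.float64(0.0013208730124526964))
purple [ 0.5346 -0.3258  0.038 ] [ 0.5342 -0.3371  0.029 ] (array([ 0.5371, -0.3306,  0.0198]), np.float64(0.0022589058588701433))
pink [0.4614 0.2116 0.06  ] bottle [ 0.6726 -0.4135  0.17  ] mug [0.6866 0.3597 0.09  ]
```

```bash
cat >> h.py <<'E'
YAW=0.082
def ori(th=YAW,flip=False):
    s=-1 if flip else 1
    x=np.array([0,0,-1.]); y=s*np.array([-np.sin(th),np.cos(th),0]); z=np.cross(x,y)
    return Rn.from_matrix(np.c_[x,y,z]).as_quat()
def F(): return np.round(arm.read_ft_force(),2)
def save(n,f,box=None,k=1):
    im=snapshot(n); c=im if box is None else im[box[1]:box[3],box[0]:box[2]]
    cv2.imwrite("pics/"+f,cv2.resize(c,None,fx=k,fy=k,interpolation=2)); return im
E
python3 - <<'E'
from h import *
print(Rn.from_quat(arm.read_eef_rot()).as_matrix().round(2))
for fl in (0,1):
    for p in [(.527,.3425,.3),(.527,.3425,.146),(.6635,.137,.146),(.5,0,.1),(.439,-.29,.09),(.547,-.4,.09),(.43,.02,.12)]:
        q=arm.ik(p,ori(flip=fl)); print(fl,p,None if q is None else np.round(q,2))
E
```

```text
[[-0.    0.34  0.94]
 [-0.    0.94 -0.34]
 [-1.   -0.   -0.  ]]
0 (0.527, 0.3425, 0.3) [-0.55  0.59 -0.1   1.49  0.06  1.06  0.99]
0 (0.527, 0.3425, 0.146) [-0.55  0.76 -0.11  1.65  0.11  0.74  0.95]
0 (0.6635, 0.137, 0.146) [-0.2   0.82 -0.07  1.49  0.07  0.83  1.36]
0 (0.5, 0, 0.1) [ 0.03  0.7  -0.11  2.04  0.18  0.41  1.43]
0 (0.439, -0.29, 0.09) [ 0.68  0.75 -0.21  1.97  0.33  0.46  1.88]
0 (0.547, -0.4, 0.09) [ 0.68  0.9  -0.15  1.51  0.17  0.74  2.11]
0 (0.43, 0.02, 0.12) [-0.03  0.61 -0.1   2.22  0.17  0.32  1.38]
1 (0.527, 0.3425, 0.3) [-1.    0.67  0.7   1.51 -0.46  1.13 -1.7 ]
1 (0.527, 0.3425, 0.146) [-0.95  0.83  0.6   1.66 -0.59  0.84 -1.58]
1 (0.6635, 0.137, 0.146) [-0.57  0.91  0.64  1.5  -0.62  0.94 -1.23]
1 (0.5, 0, 0.1) [-0.35  0.75  0.47  2.05 -0.71  0.5  -0.84]
1 (0.439, -0.29, 0.09) [ 0.44  0.75  0.15  1.98 -0.25  0.44 -0.71]
1 (0.547, -0.4, 0.09) [ 0.31  0.96  0.54  1.53 -0.61  0.83 -0.4 ]
1 (0.43, 0.02, 0.12) [-0.33  0.63  0.34  2.22 -0.59  0.37 -0.98]
```

```bash
python3 - <<'E'
from h import *
o=ori()
arm.movep([.527,.3425,.28],o); arm.move_gripper(.6)
arm.line_to([.527,.3425,.146],.1); print(F())
arm.move_gripper(0,40); print(arm.read_opening(),F(),arm.read_tool_pos())
arm.line_to([.527,.3425,.26],.1); print(arm.read_opening(),F())
arm.line_to([.6635,.137,.235],.2)
save("top","t1.png",(200,120,330,220),3);save("side","s1.png",(260,80,400,220),4)
im=cv2.hconcat([cv2.resize(cv2.imread("pics/t1.png"),(400,308)),cv2.resize(cv2.imread("pics/s1.png"),(400,400))[:308]])
a=cv2.imread("pics/s1.png");cv2.imwrite("pics/v1.png",a)
print(arm.read_time())
E
```

```text
[ 0.47  0.6  -0.11]
0.17284584839284783 [0.33 0.34 1.77] [0.52722645 0.34265815 0.14649964]
0.1743057414253202 [-0.23  0.26  0.1 ]
6.7417
```

View pics/v1.png

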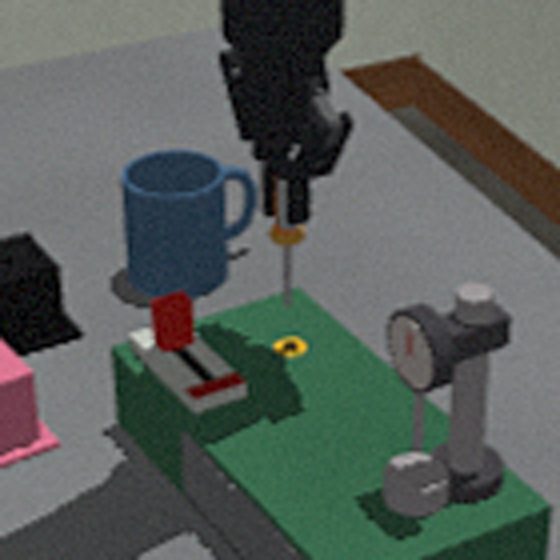

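```bash
python3 - <<'E'
from h import *
p=arm.read_tool_pos();print(p,F())
for z in (.064,.0965,.148): print(z,proj("side",[p[0],p[1],z]))
for d in((.003,0),(0,.003)): print(d,proj("side",[p[0]+d[0],p[1]+d[1],.0965]))
E
```

```text
[0.66286403 0.13897485 0.23530365] [-0.76  0.03 -0.87]
0.064 [331.98461967 166.51716377]
0.0965 [331.84472207 156.39237028]
0.148 [331.61389826 139.68698308]
(0.003, 0) [332.85149517 156.13353252]
(0, 0.003) [331.37530609 155.86658047]
```

```bash
python3 - <<'E'
from h import *
print(arm.read_tool_pos())
arm.line_to([.663,.1365,.215],.05); arm.pause(.5); print(arm.read_tool_pos(),F())
im=save("side","s2.png",(310,120,350,180),8)
E
```

```text
[0.66286403 0.13897485 0.23530365]
[0.66304331 0.13649707 0.21512878] [ 0.09 -0.02 -0.9 ]
```

View pics/s2.png

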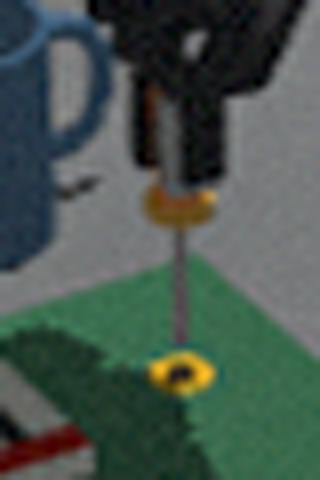

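The side view shows the rod tip at about (332.6,162.8), directly over the hole at (332.7,166.6), so the pin is aligned. I'll insert it now.

```bash
python3 - <<'E'
from h import *
for z in (.200,.195,.185,.178,.170,.165,.160,.156,.153):
    arm.line_to([.663,.1365,z],.04); f=F(); print(z,f,arm.read_tool_pos().round(4))
    if f[2]>9: break
arm.pause(.6)
im=save("side","s3.png")
arm.line_to([.663,.1365,.26],.1); arm.pause(.3); print(F(),arm.read_opening(),arm.read_time())
E
```

```text
0.2 [-0.23 -0.54 -1.52] [0.6629 0.1365 0.1996]
0.195 [ 0.34 -0.63 -0.59] [0.6628 0.1364 0.1947]
0.185 [-0.1  -0.68 -0.23] [0.6628 0.1364 0.1845]
0.178 [ 0.61 -0.17 -0.99] [0.6628 0.1364 0.1775]
0.17 [-0.72  0.42 -1.35] [0.6627 0.1364 0.1695]
0.165 [-0.39 -0.01 -0.25] [0.6629 0.1365 0.1648]
0.16 [-0.31  0.26  1.16] [0.6632 0.1365 0.16  ]
0.156 [ 0.02 -0.58 -0.93] [0.6626 0.1365 0.1552]
0.153 [-0.13 -0.3   2.53] [0.663  0.1364 0.1531]
[ 0.37  0.09 -0.99] 0.17285995239928154 12.9333
```

View pics/s3.png

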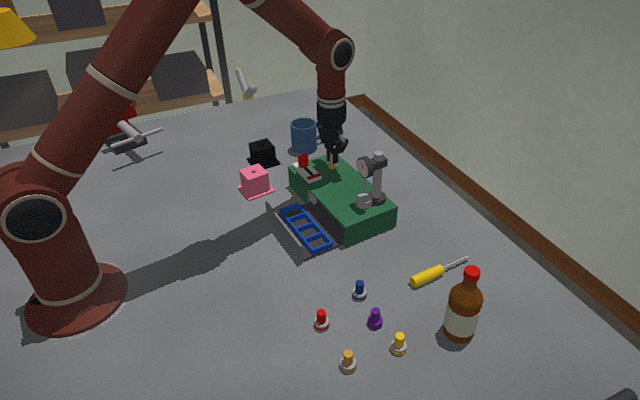

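The drawer has sprung out, with the blue pockets showing at about (306,228). Next I'll return the pin and then locate the pockets.

```bash
python3 - <<'E'
from h import *
arm.line_to([.527,.3425,.25],.2); arm.pause(.4)
for z in (.21,.19,.17,.155,.149,.1465):
    arm.line_to([.527,.3425,z],.06); f=F(); print(z,f,arm.read_tool_pos().round(4))
    if f[2]>6: break
arm.move_gripper(.5); arm.line_to([.527,.3425,.28],.15)
arm.movep([.45,.42,.3],ori()); 
t=save("top","t4.png",(180,130,450,260),2.9);s=save("side","s4.png");cv2.imwrite("pics/t4f.png",t)
for nm,im in(("top",t),("side",s)):
  for k,h in dict(red=(0,6),org=(7,18),yel=(20,32),blue=(100,125)).items():
    print(nm,k,[(c,st) for c,st in blobs(im,h) if 180<c[0]<480 and 120<c[1]<385])
print(arm.read_time())
E
```

```text
0.21 [ 0.38  0.3  -0.32] [0.5272 0.3427 0.2102]
0.19 [-0.54  0.57 -1.54] [0.5268 0.3424 0.1894]
0.17 [ 0.04 -0.12 -0.65] [0.5268 0.3424 0.1695]
0.155 [ 0.21  0.47 -0.87] [0.5268 0.3423 0.1544]
0.149 [ 0.05 -0.03 -1.1 ] [0.5268 0.3424 0.1486]
0.1465 [ 0.93 -0.58 -1.42] [0.527  0.3425 0.1465]
top red [([453.6, 161.4], [449, 157, 10, 10, 83]), ([278.4, 190.9], [276, 185, 5, 13, 51]), ([258.7, 191.1], [256, 187, 7, 9, 51]), ([402.2, 242.3], [399, 240, 7, 6, 32]), ([319.4, 367.6], [290, 352, 51, 47, 838]), ([457.0, 372.4], [433, 352, 50, 41, 1912]), ([306.4, 376.2], [304, 374, 7, 6, 14])]
top org [([445.0, 166.4], [437, 156, 20, 20, 245]), ([281.0, 194.0], [281, 192, 1, 5, 5]), ([197.0, 210.8], [192, 207, 12, 9, 63]), ([479.8, 357.6], [476, 353, 7, 10, 16])]
top yel [([395.7, 162.8], [392, 150, 9, 26, 198]), ([267.0, 167.9], [264, 164, 7, 8, 45]), ([436.7, 208.1], [434, 205, 7, 7, 35]), ([434.8, 240.4], [432, 239, 6, 4, 19])]
top blue [([194.9, 164.5], [180, 143, 32, 37, 678]), ([314.2, 216.4], [286, 205, 58, 23, 449]), ([390.5, 209.4], [388, 207, 6, 5, 19])]
side red [([302.7, 159.7], [298, 153, 10, 15, 129]), ([313.2, 176.1], [307, 173, 14, 7, 38]), ([471.5, 272.9], [464, 265, 17, 17, 232]), ([320.8, 315.9], [317, 309, 9, 15, 120]), ([321.3, 327.8], [314, 324, 15, 7, 32])]
side org [([260.5, 137.4], [258, 130, 7, 16, 76]), ([465.9, 298.2], [449, 278, 34, 39, 892]), ([448.5, 334.9], [446, 333, 7, 5, 11]), ([457.8, 339.9], [449, 337, 17, 7, 41])]
side yel [([262.9, 144.4], [260, 142, 6, 5, 9]), ([332.3, 166.2], [328, 164, 9, 5, 31]), ([426.3, 275.4], [410, 264, 35, 23, 408]), ([399.0, 339.3], [394, 332, 11, 16, 134]), ([397.5, 352.0], [390, 348, 16, 7, 33]), ([347.7, 356.8], [344, 350, 9, 16, 72])]
side blue [([304.8, 135.3], [291, 118, 33, 36, 460]), ([305.7, 228.3], [279, 203, 54, 52, 882]), ([359.4, 283.4], [356, 280, 8, 9, 51]), ([358.3, 291.3], [357, 290, 4, 4, 10]), ([359.8, 298.7], [358, 298, 4, 2, 6])]
19.4417
```

View pics/t4.png

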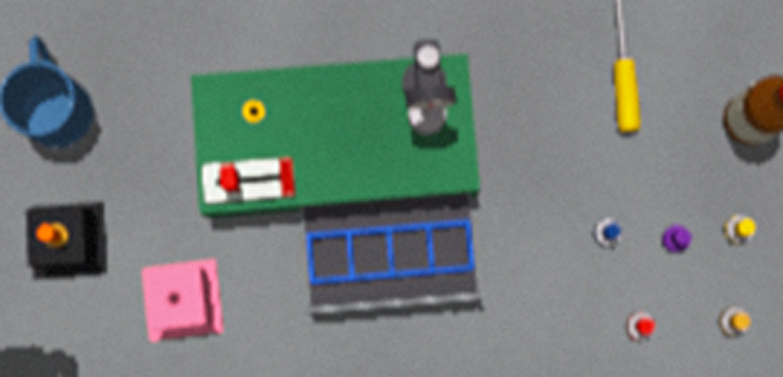

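The pin is back in its stand at crop (50,235). The pocket grid's corners are at crop (308,232), (472,220), (474,268) and (310,283).

```bash
python3 - <<'E'
from h import *
for n,f,b in(("top","t4f.png",(280,198,350,242)),("side","s4.png",(270,200,340,258))):
    im=cv2.imread("pics/"+f); m=cv2.inRange(cv2.cvtColor(im,cv2.COLOR_BGR2HSV),(100,120,60),(125,255,255))
    k=np.zeros_like(m);k[b[1]:b[3],b[0]:b[2]]=m[b[1]:b[3],b[0]:b[2]]
    v,u=np.nonzero(k); P=np.array([plane(n,p,.022)[:2] for p in zip(u,v)]).astype(np.float32)
    (c,wh,a)=cv2.minAreaRect(P); print(n,c,wh,a,P.mean(0))
E
```

```text
top (0.5178470611572266, -0.012039996683597565) (0.05848315358161926, 0.18134982883930206) 5.544528484344482 [ 0.517886   -0.01223539]
side (0.515665590763092, -0.016225002706050873) (0.061340052634477615, 0.19425895810127258) 5.511415004730225 [ 0.515847   -0.02136722]
```

```bash
cat >> h.py <<'E'
PC=np.array([.5172,-.0125]); PY=.088
M=dict(blue=((100,125),(.5423,-.2525)),red=((0,6),(.4388,-.2893)),brass=((12,32),(.4455,-.3930)),yellow=((12,32),(.5475,-.3998)))
def find(k):
    h,p=M[k]; im=snapshot("top")
    c=[plane("top",b[0],.038)[:2] for b in blobs(im,h,amin=10)]
    c=[x for x in c if np.linalg.norm(x-p)<.08]
    return min(c,key=lambda x:np.linalg.norm(x-p)) if c else None
def pocket(i):
    y=(-.066,-.022,.022,.066)[i]; return PC+y*np.array([-np.sin(PY),np.cos(PY)])
def pack(k,i):
    g=find(k); print(k,g,arm.read_time())
    if g is None: return False
    o=ori(PY); x,y=g
    arm.movep([x,y,.2],o); arm.move_gripper(.55); arm.line_to([x,y,.093],.12); arm.pause(.2)
    print(" at",arm.read_tool_pos().round(4),F()); arm.move_gripper(0,40); w=arm.read_opening()
    arm.line_to([x,y,.19],.15); print(" open",w,arm.read_opening())
    if arm.read_opening()<.12: return False
    px,py=pocket(i)
    arm.line_to([px,py,.19],.25); arm.pause(.4); arm.line_to([px,py,.125],.12); arm.pause(.2)
    print(" over",arm.read_tool_pos().round(4),np.round([px,py],4))
    for z in (.112,.106,.103,.1015):
        arm.line_to([px,py,z],.05); f=F()
        if f[2]>5: break
    print(" down",z,f); arm.move_gripper(.33); arm.line_to([px,py,.19],.15); return True
E
python3 - <<'E'
from h import *
arm.movep([.50,.05,.25],ori(PY))
print(pack("blue",0))
save("side","s5.png",(240,170,420,300),4)
print(arm.read_time())
E
```

```text
blue [ 0.54250012 -0.2531725 ] 20.9
 at [ 0.5429 -0.2533  0.0938] [-1.05 -0.4   0.76]
 open 0.19435141538752765 0.1906533258835547
 over [ 0.5235 -0.0783  0.1259] [ 0.523  -0.0782]
 down 0.1015 [-0.03 -0.15 -1.02]
True
29.1083
```

View pics/s5.png

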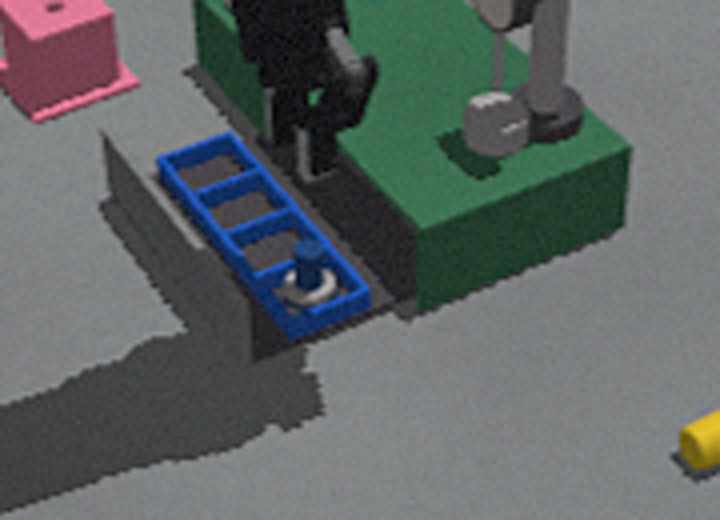

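The blue master stands upright in the rightmost pocket, at crop (310,280). I'll pack the other three.

```bash
python3 - <<'E'
from h import *
for k,i in (("red",1),("yellow",2),("brass",3)):
    if not pack(k,i): print("stop"); break
arm.line_to([.45,.15,.25],.25)
save("side","s6.png",(260,180,420,300),4.5);t=save("top","t6.png")
print(arm.read_time())
E
```

```text
red [ 0.43888285 -0.28897753] 29.1583
 at [ 0.4392 -0.2892  0.0937] [-0.29  0.44 -0.32]
 open 0.19236310945427879 0.19228231918233973
 over [ 0.5196 -0.0345  0.1258] [ 0.5191 -0.0344]
 down 0.1015 [-0.17  1.43 -1.36]
yellow [ 0.54793126 -0.39957295] 37.5583
 at [ 0.5483 -0.3999  0.094 ] [ 0.93 -0.04 -0.21]
 open 0.19416550131401605 0.1946212315087353
 over [0.5158 0.0094 0.1259] [0.5153 0.0094]
 down 0.1015 [ 0.09  0.36 -1.98]
brass [ 0.44599299 -0.39194286] 47.0
 at [ 0.4463 -0.3922  0.0938] [0.18 0.26 0.47]
 open 0.18664361985305244 0.19418110536749625
 over [0.5119 0.0533 0.1258] [0.5114 0.0532]
 down 0.1015 [ 0.31 -0.   -0.84]
57.45
```

View pics/s6.png

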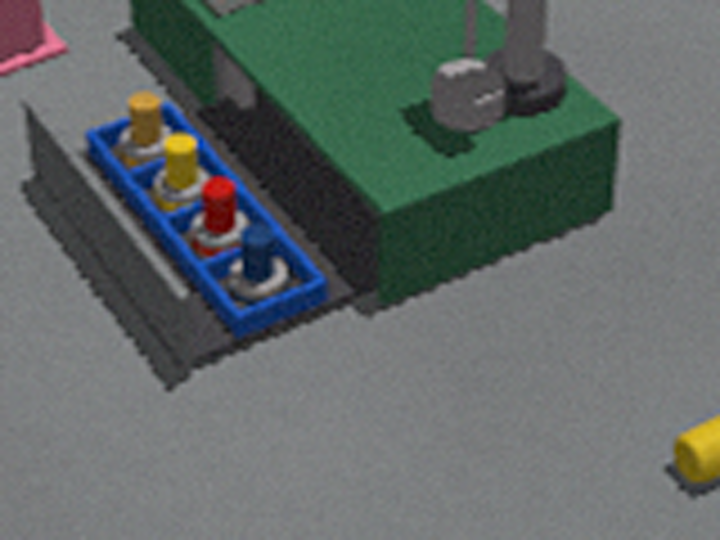

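All four masters are upright in their pockets. Now I'll push the drawer home.

```bash
python3 - <<'E'
from h import *
a=.085; d=np.array([np.cos(a),np.sin(a)]); o=ori(a)
f0=PC-.060*d            # front centre, outer face, drawer out
st=f0-.030*d; print("start",st,arm.ik([*st,.108],o) is not None)
arm.line_to([.43,.05,.25],.25,ori(a)); arm.line_to([*st,.2],.2); arm.move_gripper(0,40)
arm.line_to([*st,.108],.15)
T=lambda s:[*(f0+(s-.011)*d),.108]
arm.line_to(T(.02),.06);print(F()); arm.line_to(T(.06),.06);print(F()); arm.line_to(T(.105),.06);print(F())
s=.105
while s<.125:
    s+=.001; arm.line_to(T(s),.02); f=F(); fa=-(f[:2]@d); print(round(s,3),fa.round(2),f)
    if fa>14: break
arm.pause(.3)
arm.line_to(T(.095),.06); arm.line_to([*T(.06)[:2],.25],.2)
save("side","s7.png",(240,120,420,260),4); print(arm.read_time())
E
```

```text
start [ 0.42752493 -0.02014079] True
[-3.18 -0.14  2.27]
[-1.81  1.43 -0.9 ]
[-5.26  2.52  1.36]
0.106 5.48 [-5.7   2.34  1.55]
0.107 5.33 [-5.49  1.63  2.17]
0.108 5.34 [-5.57  2.5   1.27]
0.109 5.73 [-5.92  1.97  1.36]
0.11 5.8 [-5.96  1.58  1.33]
0.111 5.53 [-5.74  2.27  1.8 ]
0.112 6.31 [-6.55  2.58  1.53]
0.113 5.46 [-5.64  1.93  1.8 ]
0.114 3.87 [-4.09  2.39 -1.14]
0.115 3.41 [-3.59  2.01 -1.41]
0.116 4.36 [-4.52  1.64 -0.99]
0.117 5.33 [-5.55  2.41  0.32]
0.118 7.25 [-7.41  1.62  1.14]
0.119 8.63 [-8.84  2.05  2.94]
0.12 10.43 [-10.62   1.79   6.08]
0.121 11.39 [-11.57   1.59   6.54]
0.122 12.06 [-12.31   2.37   8.51]
0.123 14.76 [-14.94   1.49   9.56]
68.6083
```

View pics/s7.png

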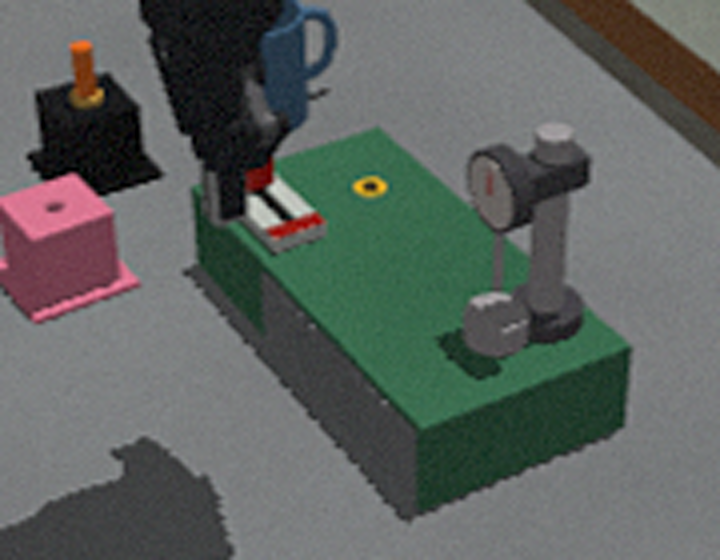

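The drawer front is flush with the housing and stayed home after I retreated. Next I'll grip the red lock and slide it to −y.

```bash
python3 - <<'E'
from h import *
a=.085; e=np.array([np.sin(a),-np.cos(a)]); o=ori(a); L=np.array([.588,.1575])
arm.line_to([*L,.25],.2,o); arm.move_gripper(.55); arm.pause(.2); arm.line_to([*L,.158],.1); print(F())
arm.move_gripper(0,30); print(arm.read_opening(),F())
s=0
while s<.056:
    s+=.003 if s<.033 else .001
    arm.line_to([*(L+s*e),.158],.04); f=F(); fa=-(f[:2]@e); print(round(s,3),fa.round(2),end="; ")
    if fa>12: break
arm.pause(.2);print(arm.read_tool_pos(),f); arm.move_gripper(.5); p=arm.read_tool_pos(); arm.line_to([p[0],p[1],.28],.15)
arm.line_to([.45,.2,.3],.25); arm.movep([.3,.5,.3],o)
save("side","s8.png",(240,110,420,260),4);t=save("top","t8.png")
print([b for b in blobs(t,(0,6)) if 230<b[0][0]<300 and b[0][1]<230],arm.read_time())
E
```

```text
[ 0.43 -0.17 -0.83]
0.2047872246923355 [-0.31  0.18  3.71]
0.003 0.41; 0.006 0.52; 0.009 0.95; 0.012 0.94; 0.015 1.01; 0.018 0.81; 0.021 1.14; 0.024 0.68; 0.027 0.41; 0.03 0.24; 0.033 1.08; 0.036 0.42; 0.037 0.62; 0.038 0.91; 0.039 2.43; 0.04 1.47; 0.041 2.43; 0.042 4.4; 0.043 5.24; 0.044 6.12; 0.045 7.43; 0.046 8.83; 0.047 9.48; 0.048 10.28; 0.049 13.11; [0.59208593 0.11695389 0.15874896] [-1.48 13.03  3.44]
[([275.2, 190.5], [269, 185, 12, 13, 112])] 81.8333
```

View pics/s8.png

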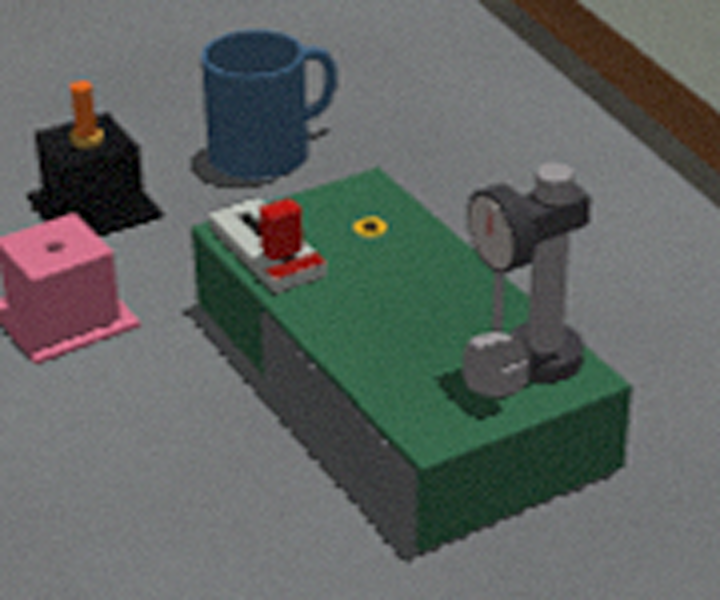

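The lock grip sits against the red mark. Force built to 13 N at the stop, against about 1 N while sliding. The drawer is flush, the pin is upright on its collar, and the arm is clear, so I'm handing in.

```bash
python3 -c "
from station import ticket
print(ticket.finish_job())"
```

```text
the job is handed in; nothing more can be done
None
```

The job is handed in, at about 82 s on the robot's clock. I pushed the pin through the yellow-ringed hole and the drawer sprang out, then I put the pin back in its stand. All four masters went into their own pockets, I pushed the drawer home, and only then slid the lock over to the red mark.

**Last checks**
- **Masters:** all four stood upright in their pockets in the last picture before closing. Once the drawer was shut they could not be seen, so this was not checked again.
- **Drawer:** the push reached a firm stop at about 15 N. The front stayed flush after I let go, so it latched.
- **Lock:** it moved about 41 mm, then the force rose to 13 N, against about 1 N while sliding. The grip sits right at the red mark. Its exact starting point was unknown, so I judged the end stop from that force and the mark.
- **Pin:** it is upright in its stand on its collar.
- **Other objects:** I did not touch the oil bottle, mug or screwdriver. The arm ended clear of everything.

**Disagreements:** the side and top cameras differed by 2 to 4 mm in y for most things, and up to 8 mm on the lock and its mark. I mainly used the top view, and took about the mean of the two for the lock. No check failed.

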